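# Cross the polarisers of a watch-glass strain viewer and bring in its tint plate

### The arm

A 7-joint arm with a two-finger parallel gripper is mounted at the origin on the work surface. World frame = base frame: x ahead of the robot, y to its left, z up, the work surface at z = 0. Lengths are in mm, angles in rad, forces in N, time in s.
With the tool pointing down it reaches from about 400 to 875 mm from the base axis. Payload 6.5 kg.
Tool frame: the origin (TCP) lies midway between the tips of the shut fingers; the grasp point (between the pads) lies 19 mm behind it (ctrl.grip_point_offset is the distance from the TCP to the grasp point, in mm); z points along the fingers, y is the line along which they close (so a half turn about z gives the same grasp; the last joint's range is limited). The gripper opens to 88 mm and grips with 3 to 60 N. Pads are 18 mm wide; open, the fingers measure 123 mm over their backs; the gripper's body (75 mm by 187 mm) begins 45 mm behind the grasp point.
Start: joints at [1.236, 0.536, -0.004, 1.538, 0.003, 1.067, -0.071], TCP at [172.62, -626.652, 238.716] pointing down, gripper open.
Joint ranges: [-2.7, 2.7], [-0.37, 2.16], [-1.27, 1.26], [0.24, 2.4], [-1.31, 4.45], [0.19, 1.91], [-2.76, 2.76]. Speed limits (rad/s): [2.39, 2.39, 3.14, 3.14, 3.14, 3.14, 3.14].

### API

Orientations are given as [roll, pitch, yaw] about the fixed x, y, z axes, in that order (R = Rz(yaw) Ry(pitch) Rx(roll)).
In Python, from rig import sensors, viewer, sign_off, ctrl gives the robot as it stands. The module is installed in compiled form; this text tells all that it offers.
- The arm moves only by the tool drive_tool, never from a script. Its argument "commands" is one flat list of numbers, 4 for each row, row after row: the shift along the tool's x, y, z in units of 25 mm (1.0 is 25 mm), then the turn about the tool's z in units of 5 degrees (1.0 is 5 degrees). In form: [dx, dy, dz, turn, dx, dy, dz, turn, ...]. A call has 1 to 20 rows; each row shifts and turns the commanded pose from where the row before left it, along the tool's axes as they then stand; what a row does not reach is not made up. A row lasts 1/12 s, in which the tool goes at most 41.7 mm and 7.16 degrees, less where a joint would pass 70% of its speed; a pose out of reach is approached as far as the arm can. A call is refused whole if a number of a shift passes 1 or a number of a turn 1, either way. A call with a gripper value outside its range is refused whole. "hand" is the finger opening in mm, from 0 to 88.1, set as the call begins (left out, the last holds). The fingers move at their own pace and stop on an object; the grip force is fixed at half the most. Time passes only in rows, so rows that do not move let the fingers close. It gives the time, the measured TCP pose, the force, the opening and the grip force at its end, in the units of the state.
- sensors.state(): the state, without advancing time (a new reading comes with each control period).
- viewer.snapshot(name): name is "side" or "top" or "wrist"; returns (picture, depth): 420x560x3 uint8, red, green, blue; 420x560 float32, mm along the optical axis (not along the pixel's ray), 0 where there is no reading.
- viewer.get_calibration(name): a dict with "fx", "fy", "cx", "cy" (pixels), "pose" (4x4, takes a point from camera to world coordinates). Camera axes: x right, y up, looking along -z (the intrinsics and any distortion apply to the point x, -y, -z); pixel columns grow to the right and rows downward; lengths in mm; the calibration is good to about 2 mm. The wrist camera is an equidistant fisheye: a pixel r from the principal point sees the ray r / f radians off the axis. A picture is of the moment at which its call begins: read the wrist's pose just before it. get_calibration takes no time and is no camera call; for the wrist camera it gives the pose at the moment of the call.
- sign_off(): hands the job in; it is judged then, once.
The state is a dict: "time_s": time; "qpos": joint angles; "joint_velocities": joint speeds; "joint_efforts": joint torques, N m; "position": TCP position; "tcp_rot": TCP orientation; "contact_force": force on the tool from outside, world axes, zero at the start; "moment": the same for the moment, N m; "finger_gap": finger opening in mm; "gripper_force": force on a finger pad.
Only numpy, scipy, OpenCV 4.12 (cv2) and the standard library are available. Lean on these libraries where they do the work, as an engineer would, in place of code of your own. Each camera call takes 0.05 s, during which the arm holds its last target. There are 200 camera calls.

### The job

Get the strain viewer on the watchmaker's bench ready to inspect the watch glass lying in it: push the lever of the analyser ring around its arc until the lever stands midway between the two long lines of the double mark on the scale, then push the tint-plate slide at the side of the head fully home. Only push, with the shut fingertips or the outside of the fingers: the lever's knob and the slide's tab are not to be taken between the fingers, the viewer must not be shoved, tipped or lifted, and the watch glass and the other things on the bench stay where they are.

Things in the scene. Friction and masses are not known exactly. Their poses are not given: they have to be found in the camera images.
- viewer: Strain viewer: free-standing grey instrument, about 6 kg, on rubber feet. Lamp base 250 x 180 x 55 mm with a round window, a column at the rear, and a round head (164 mm across, 140 to 170 mm above the bench) over the window. Origin on the bench under the ring's axis; -x is its front, +x points to the column, z up. Base spans x -115 to 135, y -90 to 90 mm. Nothing on it is higher than 207 mm.
- analyser_axis (a point): Point on the vertical turning axis of the analyser ring, at the height of the light scale face (170 mm above the bench). The dark knurled ring is 116 mm across and reaches from 170 to 184 mm above the bench.
- lever_knob (a point): Centre of the upright black knob (14 mm thick, from 173 to 207 mm above the bench; this point is at 190 mm) at the end of the lever, 108 mm from the ring's axis. The lever is a straight 6 mm rod, its centre 178.5 mm above the bench, running outward from the ring across the scale to the knob; it is the pointer.
- analyser (a joint): Angle of the lever about the ring's axis, rad: 0 when it points to the viewer's front (viewer -x), growing counterclockwise seen from above (towards viewer -y); stops at -1.25 and 1.05. The middle of the double mark is at 0.611 (35 degrees); the lever starts between -1.1 and -0.1. It turns with light friction (about 1 N at the knob) and stays where it is left.
- double_line (a point): Middle of the double mark (crossed polarisers): two long black radial lines 10 degrees apart on the scale face, 61 to 81 mm from the axis; this point is midway between them, 70.5 mm from the axis, 170 mm above the bench. The rest of the scale has short lines every 10 degrees and one single long line (parallel polarisers) 90 degrees clockwise from here.
- tint_slide (a joint): Travel of the tint-plate slide in m: 0 fully drawn out, 0.040 fully home against its stop. Starts between 0 and 0.012. Friction about 1.5 N; it stays where it is left.
- slide_tab (a point): Middle of the outer face of the slide's upright steel tab (36 mm wide along viewer x, 5 mm thick, from 142 to 188 mm above the bench; this point is at 172 mm), on the viewer's -y side, in line with the ring's axis. The slide goes home towards viewer +y; at home this face is 94.5 mm from the axis in y, clear of the head.
- crystal: The watch glass, a clear disc 38 mm across and 6 mm thick lying loose on the viewer's lamp window under the head. Origin at the centre of its underside.
- cushion: White nylon casing cushion, 62 mm across and 24 mm high, with a watch movement on it (29 mm in all), left of the viewer's front. Origin at the centre of its underside.
- parts_tray: Blue open parts tray, 82 x 82 x 22 mm, left of the viewer. Origin at the centre of its underside.
- tray_lid: Clear shallow tray lid, 86 x 86 x 16 mm, right of the viewer's front. Origin at the centre of its underside.
- loupe: Black eye loupe, 38 mm across and 34 mm high, right of the viewer. Origin at the centre of its underside.
- dust_cover: Clear domed dust cover on a blue base, 128 mm across and 120 mm high, behind the viewer. Origin at the centre of its underside.
- tweezers: Steel tweezers, 130 mm long and 6 mm high, lying in front of the viewer. Origin near the middle, on the bench.
- jar: White round jar, 64 mm across and 55 mm high, behind the viewer to the left. Origin at the centre of its underside.

How it is judged (in metres and radians):
On the way, in this order (a step that is already met when the one before it is completed fails the run):
1. the lever stands midway between the two long lines (within 0.07 rad) while the slide is still drawn out (value of joint analyser between 0.541 and 0.681 rad and value of joint tint_slide below 0.02 m), for 0.3 s.
2. the tint-plate slide is home (within 2 mm of its stop) (value of joint tint_slide above 0.038 m), for 0.2 s.
At the end, for the whole second after the job is handed in: The lever stands midway between the two long lines of the double mark, within 0.07 rad (4 degrees, 7.5 mm at the knob), the tint-plate slide is within 2 mm of its stop, and the viewer stands still and level (value of joint analyser between 0.541 and 0.681 rad and value of joint tint_slide above 0.038 m and velocity of joint analyser between -0.05 and 0.05 rad/s and linear speed of viewer below 0.01 m/s and angle between viewer's own z axis and vertical below 0.02 rad); the robot touches nothing.
It fails at once if the lever's knob or the slide's tab is taken between the fingers (contact force between the fingers and viewer above 0.5 N and (distance between the grasp point and lever_knob below 0.012 m or distance between the grasp point and slide_tab below 0.007 m)).
It fails at once if the viewer is shoved more than 15 mm or tipped by more than 0.06 rad (distance of viewer from where it was at the start of the episode above 0.015 m or angle between viewer's own z axis and vertical above 0.06 rad).
It fails at once if the viewer is lifted (height (world z) of viewer above 0.008 m).
It fails at once if the watch glass is moved more than 15 mm (distance of crystal from where it was at the start of the episode above 0.015 m).
It fails at once if another thing on the bench is moved more than 20 mm (distance of any of cushion, parts_tray, tray_lid, loupe, dust_cover, tweezers, jar from where it was at the start of the episode above 0.02 m).
It also fails if it takes over 53 s, if anything falls off the work surface, if the arm or the gripper's body presses on something with over 40 N, if the wrist force passes 120 N, or if a joint passes its speed limit or range.

## Working session

There is one attempt and no reset: what is moved stays moved. The work goes in short steps, Python scripts to look and compute and a tool call to move; the robot and the scene stay as the last step left them, time stands still between calls to the robot, and variables do not carry over. Pictures are saved under pics/ and viewed, at most 10 in all, crops included, and the job is handed in when it is done.

Besides the shell and the picture viewer there is one more tool, called by a JSON object that holds its "api" and its "payload", one argument or row to a line. drive_tool: Moves the arm, as the interface text tells. Its arguments: {"type":"object","properties":{"commands":{"type":"array","items":{"type":"number"}},"hand":{"type":"number"}},"required":["commands"]}

```bash
mkdir -p pics
cat > h.py <<'E'
import numpy as np, cv2
from rig import sensors, viewer, ctrl
def px2ray(c,u,v):
    P=np.array(c["pose"]); d=np.array([(u-c["cx"])/c["fx"],-(v-c["cy"])/c["fy"],-1.0])
    return P[:3,3],P[:3,:3]@d
def onz(c,u,v,z):
    o,d=px2ray(c,u,v); return o+d*(z-o[2])/d[2]
def cloud(c,D):
    v,u=np.mgrid[:D.shape[0],:D.shape[1]]
    P=np.array(c["pose"])
    p=np.stack([(u-c["cx"])/c["fx"]*D,-(v-c["cy"])/c["fy"]*D,-D],-1)
    return p@P[:3,:3].T+P[:3,3]
E
python3 - <<'E'
from h import *
for n in("top","side"):
    im,D=viewer.snapshot(n); c=viewer.get_calibration(n)
    cv2.imwrite(f"pics/{n}0.png",im[:,:,::-1]); np.savez(f"{n}0.npz",im=im,D=D)
    print(n,{k:(np.round(x,3).tolist()) for k,x in c.items()})
print(sensors.state())
E
```

```text
top {'fx': 393.446, 'fy': 393.446, 'cx': 278.059, 'cy': 211.081, 'pose': [[-0.025, 0.995, -0.1, 536.364], [-0.999, -0.029, -0.033, 15.705], [-0.036, 0.099, 0.994, 916.238], [0.0, 0.0, 0.0, 1.0]]}
side {'fx': 434.331, 'fy': 434.331, 'cx': 282.204, 'cy': 204.597, 'pose': [[0.698, 0.351, -0.624, 103.184], [-0.716, 0.373, -0.591, -420.924], [0.026, 0.859, 0.511, 530.415], [0.0, 0.0, 0.0, 1.0]]}
{'time_s': 0.1, 'qpos': array([ 1.23580198,  0.53711649, -0.00438668,  1.53872615,  0.00260007,
        1.06731825, -0.07118328]), 'joint_velocities': array([-0.00186585, -0.0015449 , -0.00108199, -0.00139846,  0.00035017,
        0.00152464,  0.00027428]), 'joint_efforts': array([ 2.51616482e-03, -5.72080278e+01,  9.94012244e-01, -2.52235222e+01,
       -5.61229675e-02,  1.34404987e-02,  4.04607931e-05]), 'position': array([ 172.43412536, -626.15071841,  237.92907111]), 'tcp_rot': array([-3.14003620e+00,  1.42033124e-04,  2.68838168e-01]), 'contact_force': array([ 0.44592015, -1.04136869, -0.07263468]), 'moment': array([ 0.00365484,  0.01889294, -0.05709882]), 'gripper_force': 0.0, 'finger_gap': 88.03060299583464}
```

View pics/top0.png

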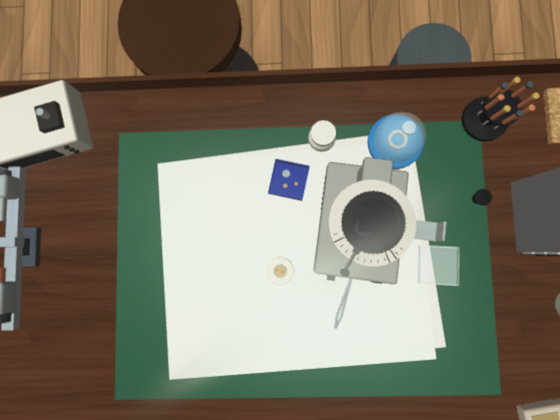

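View pics/side0.png

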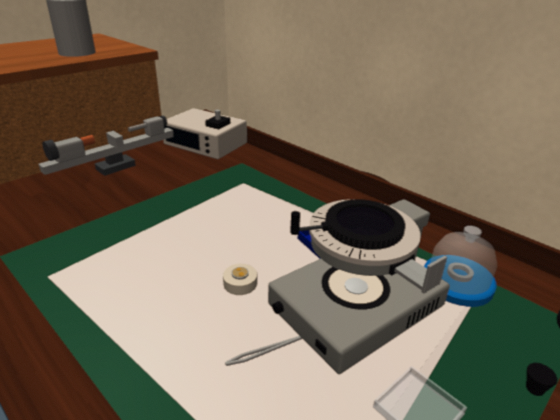

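The top view shows the viewer head at about (372,222) and the slide tab at about (440,230). The lever's knob is near (348,268) and the lid at (438,265). In the side view the knob is at (295,222) and the tab at (436,273).

Run:
```python
from h import *
from scipy.optimize import least_squares
f=np.load("top0.npz"); im,D=f["im"],f["D"]; c=viewer.get_calibration("top"); X=cloud(c,D)
g=im.astype(int); 
box=np.zeros(D.shape,bool); box[140:300,290:470]=1
# scale face
m=box&(abs(X[...,2]-170)<5)&(g.min(2)>150)
cn,_=cv2.findContours(m.astype(np.uint8),cv2.RETR_EXTERNAL,cv2.CHAIN_APPROX_NONE)
k=max(cn,key=cv2.contourArea)[:,0]; P=np.array([onz(c,u,v,170) for u,v in k])[:,:2]
r=least_squares(lambda p:np.hypot(P[:,0]-p[0],P[:,1]-p[1])-p[2],[540,-100,82],loss="soft_l1",f_scale=2)
print("disc",r.x, "z",np.median(X[m][:,2]))
# base top
m=box&(abs(X[...,2]-55)<6)
cn,_=cv2.findContours(m.astype(np.uint8),cv2.RETR_EXTERNAL,cv2.CHAIN_APPROX_NONE)
q=np.vstack([a[:,0] for a in cn if cv2.contourArea(a)>60]); P=np.array([onz(c,u,v,55) for u,v in q])[:,:2]
(ce,sz,an)=cv2.minAreaRect(P.astype(np.float32)); print("base",ce,sz,an,cv2.boxPoints((ce,sz,an)).tolist())
# high points
m=box&(X[...,2]>192)&(X[...,2]<215); Q=X[m]; print("high",len(Q),Q.mean(0),Q.min(0),Q.max(0))
vv,uu=np.nonzero(m);print(uu.min(),uu.max(),vv.min(),vv.max())
crop=cv2.resize(im[150:300,300:460],None,fx=5,fy=4*1.0,interpolation=cv2.INTER_CUBIC) if 0 else cv2.resize(im[160:300,300:460],(800,700*1),interpolation=cv2.INTER_CUBIC)[:600]
crop=cv2.resize(im[160:300,300:480],(771,600),interpolation=cv2.INTER_CUBIC)
cv2.imwrite("pics/c1.png",crop[:,:,::-1])
s=np.load("side0.npz"); im=s["im"]
cv2.imwrite("pics/c2.png",cv2.resize(im[190:310,280:460],(780,520),interpolation=cv2.INTER_CUBIC)[:,:,::-1])
```

```text
disc [ 588.81064413 -137.28271588   78.80002994] z 169.75937848926384
base (621.206298828125, -122.66358947753906) (217.60678100585938, 297.656494140625) 80.85771942138672 [[456.9812316894531, -206.43801879882812], [750.8565063476562, -253.73165893554688], [785.431396484375, -38.88916015625], [491.55609130859375, 8.40447998046875]]
high 56 [493.73573104 -77.76564597 205.44177571] [486.4642499  -84.2174599  192.94133259] [500.25455827 -71.43129551 209.52526391]
341 349 269 277
```

View pics/c1.png

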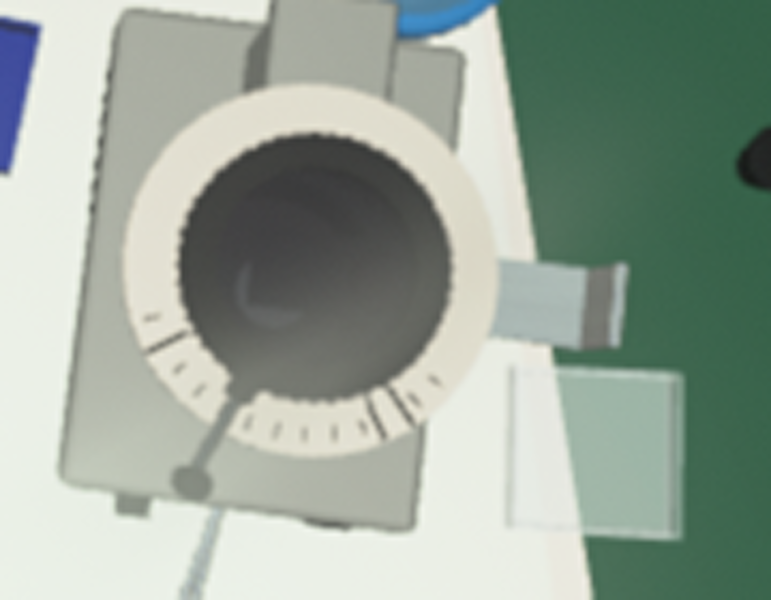

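View pics/c2.png

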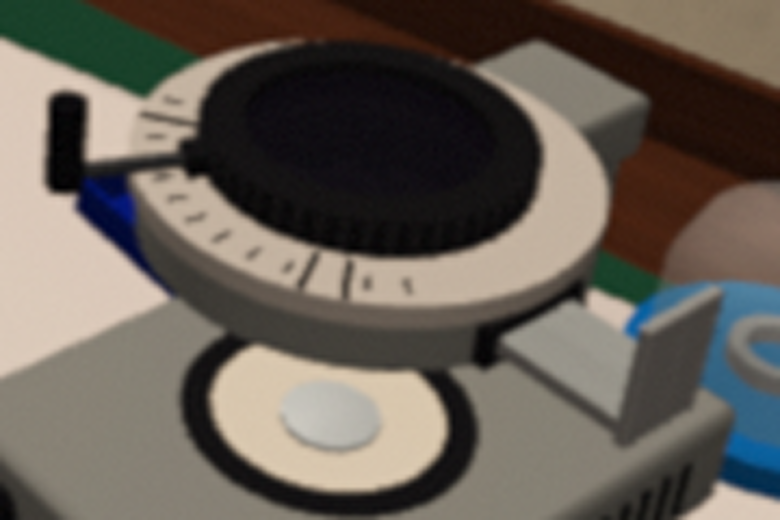

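The top crop shows the double lines at crop (378,420) and (402,404), the single line at (165,341) and the knob at (192,482). The tab's top edge runs from (622,266) to (615,347). In the side crop the tab is an upright plate at right, with the slide sticking out of the head.

Run:
```python
from h import *
f=np.load("top0.npz"); im,D=f["im"],f["D"]; c=viewer.get_calibration("top"); X=cloud(c,D)
s=771/180
pt=lambda x,y,z: onz(c,300+(x+.5)/s-.5,160+(y+.5)/s-.5,z)[:2]
# disc from color: bright-cream region outer, via crop extremes
from scipy.optimize import least_squares
def circ(P): return least_squares(lambda p:np.hypot(P[:,0]-p[0],P[:,1]-p[1])-p[2],[590,-137,80],loss="soft_l1").x
P=np.array([pt(*q,170) for q in [(310,84),(123,260),(499,270),(310,457),(180,130),(445,130),(178,395)]]); print("disc",circ(P))
P=np.array([pt(*q,184) for q in [(316,134),(180,262),(451,270),(318,401),(222,166),(410,170)]]); R=circ(P);print("ring",R)
A=np.array([588.8,-137.3])
for A in(A,R[:2]):
  for n,(x,y,z) in dict(l1=(378,420,170),l2=(402,404,170),single=(165,341,170),knob=(192,482,205)).items():
    p=pt(x,y,z)-A; print(n,pt(x,y,z),np.hypot(*p),np.degrees(np.arctan2(p[1],p[0])))
print("tabtop",pt(625,266,188),pt(617,347,188))
box=np.zeros(D.shape,bool); box[210:250,425:455]=1
m=box&(X[...,2]>140)&(X[...,2]<195); print("tab3d",m.sum(),X[m].min(0),X[m].max(0))
m&=X[...,2]>180;print(X[m].round(0))
s=np.load("side0.npz"); c=viewer.get_calibration("side"); Y=cloud(c,s["D"])
b=np.zeros(D.shape,bool); b[250:295,415:452]=1
m=b&(Y[...,2]>150)&(Y[...,2]<186); Q=Y[m]; print("side tab",m.sum(),np.percentile(Q,[2,50,98],axis=0).round(1))
b[:]=0;b[205:240,285:305]=1
m=b&(Y[...,2]>174)&(Y[...,2]<208); Q=Y[m]; print("side knob",m.sum(),np.percentile(Q,[2,50,98],axis=0).round(1))
# bench objects footprint near
```

```text
disc [ 585.83323107 -136.92512578   82.56495601]
ring [ 585.1320593  -135.74521746   58.19941692]
l1 [ 517.88600071 -162.46079589] 75.24533835613813 -160.46494973254173
l2 [ 524.55068958 -173.19121529] 73.59451898505381 -150.81122058918584
single [554.65542509 -71.50071501] 74.13095103145146 117.42570829214554
knob [495.0903311  -76.20579694] 111.86600776180403 146.89758074274536
l1 [ 517.88600071 -162.46079589] 72.35851384564002 -158.33301782419048
l2 [ 524.55068958 -173.19121529] 71.22011731800671 -148.27934186670365
single [554.65542509 -71.50071501] 71.10683038820734 115.37896541552668
knob [495.0903311  -76.20579694] 107.94653960660965 146.52562675676805
tabtop [ 580.97399758 -266.05562479] [ 546.62015538 -260.39771154]
tab3d 404 [ 545.91999643 -267.34373116  147.67921128] [ 583.81457586 -238.91434387  191.42664234]
[[ 581. -263.  180.]
 [ 581. -263.  185.]
 [ 581. -264.  187.]
 [ 581. -265.  188.]
 [ 580. -267.  188.]
 [ 579. -263.  183.]
 [ 579. -263.  188.]
 [ 579. -265.  188.]
 [ 579. -267.  188.]
 [ 577. -262.  181.]
 [ 577. -262.  185.]
 [ 577. -262.  190.]
 [ 577. -265.  
[... 1024 characters left out ...]
62.  188.]
 [ 557. -263.  190.]
 [ 555. -259.  181.]
 [ 555. -259.  184.]
 [ 555. -260.  186.]
 [ 555. -261.  189.]
 [ 555. -264.  187.]
 [ 553. -258.  187.]
 [ 553. -260.  187.]
 [ 553. -260.  191.]
 [ 553. -263.  188.]
 [ 552. -258.  181.]
 [ 551. -258.  187.]
 [ 551. -260.  187.]
 [ 551. -261.  188.]
 [ 550. -258.  183.]
 [ 550. -258.  187.]
 [ 550. -260.  186.]
 [ 550. -262.  187.]
 [ 548. -258.  183.]
 [ 548. -257.  188.]
 [ 548. -260.  187.]
 [ 548. -262.  186.]
 [ 546. -259.  183.]
 [ 546. -259.  187.]
 [ 546. -261.  189.]]
side tab 591 [[ 546.8 -266.2  151. ]
 [ 563.  -260.4  157.6]
 [ 586.1 -227.6  184.8]]
side knob 208 [[487.2 -85.6 176.2]
 [490.3 -81.8 190.9]
 [504.  -73.5 207.6]]
```

The measurements agree with each other. The axis is at about (585.3,-136.2), the viewer's yaw is about -8.4°, and the lever is at about -25°. The knob is at about (494,-78), and the slide is drawn out with about 5 mm of travel. I'll shut the fingers, turn to yaw 0 and go above the knob's +y side.

{"api": "drive_tool", "payload": {
  "commands": [0,0,0,0.77,0,0,0,0.77,0,0,0,0.77,0,0,0,0.77,0.53,-0.98,0,0,0.53,-0.98,0,0,0.53,-0.98,0,0,0.53,-0.98,0,0,0.53,-0.98,0,0,0.53,-0.98,0,0,0.53,-0.98,0,0,0.53,-0.98,0,0,0.53,-0.98,0,0,0.53,-0.98,0,0,0.53,-0.98,0,0,0.53,-0.98,0,0,0.53,-0.98,0,0,0.53,-0.98,0,0,0.53,-0.98,0,0,0.53,-0.98,0,0],
  "hand": 0
}}

```text
time_s: 1.77
position: [384.8, -233.3, 238.6]
tcp_rot: [-3.142, 0.0, -0.0]
contact_force: [0.2, -0.5, 0.3]
finger_gap: 0.4
gripper_force: 0.0
```

{"api": "drive_tool", "payload": {
  "commands": [0.54,-0.96,0,0,0.54,-0.96,0,0,0.54,-0.96,0,0,0.54,-0.96,0,0,0.54,-0.96,0,0,0.54,-0.96,0,0,0.54,-0.96,0,0,0.54,-0.96,0,0,0,0,0,0,0,0,0.5,0,0,0,0.5,0,0,0,0.5,0,0,0,0.5,0,0,0,0,0,0,0,0,0]
}}

```text
time_s: 3.02
position: [491.9, -42.9, 188.3]
tcp_rot: [-3.142, 0.002, -0.0]
contact_force: [-0.3, 0.0, 1.0]
finger_gap: 0.8
gripper_force: 0.0
```

Run:
```python
from h import *
a,_=viewer.snapshot("side")
cv2.imwrite("pics/d1.png",cv2.resize(a[110:310,220:480],(780,600))[:,:,::-1])
```

```text
(no output)
```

View pics/d1.png

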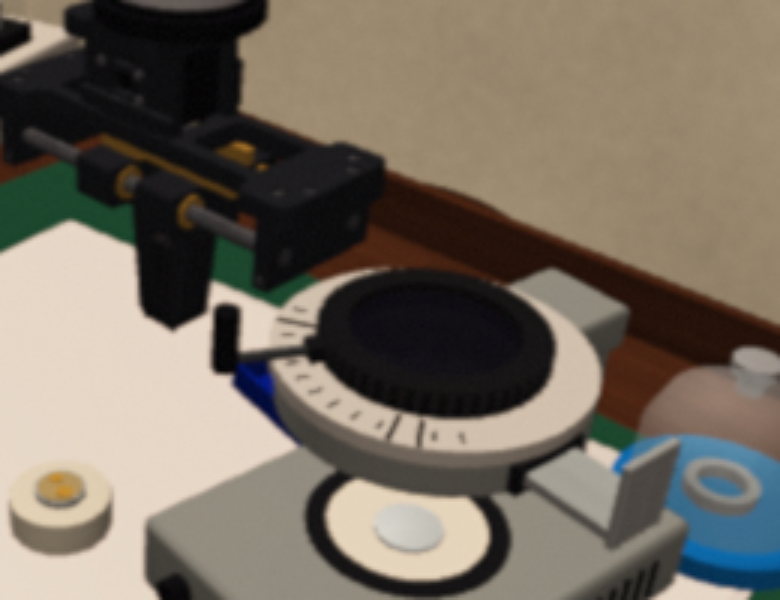

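The shut fingers stand beside the knob on its +y side, clear of it: fingers at crop (175,280), knob at (226,338). Next I push along the arc, stopping short of the mark.

{"api": "drive_tool", "payload": {
  "commands": [0,0.3,0,0,-0.04,0.3,0,0,-0.12,0.3,0,0,-0.12,0.3,0,0,-0.1,0.3,0,0,-0.08,0.3,0,0,-0.07,0.3,0,0,-0.03,0.3,0,0,-0.03,0.3,0,0,0,0.3,0,0,0.03,0.3,0,0,0.04,0.3,0,0,0.07,0.3,0,0,0.09,0.3,0,0,0,0,0,0,0,0,0,0]
}}

```text
time_s: 4.4
position: [484.0, -148.3, 188.7]
tcp_rot: [3.141, -0.001, -0.001]
contact_force: [0.0, 0.1, -0.8]
finger_gap: 0.4
gripper_force: 0.0
```

Run:
```python
from h import *
a,D=viewer.snapshot("side"); np.savez("side1.npz",im=a,D=D)
cv2.imwrite("pics/d2.png",cv2.resize(a[160:310,270:470],(800,600))[:,:,::-1])
c=viewer.get_calibration("side"); Y=cloud(c,D)
print(sensors.state()["position"],sensors.state()["contact_force"])
```

```text
[ 483.95459267 -147.83191605  188.7656528 ] [-0.27472213  0.2136169   0.08218539]
```

View pics/d2.png

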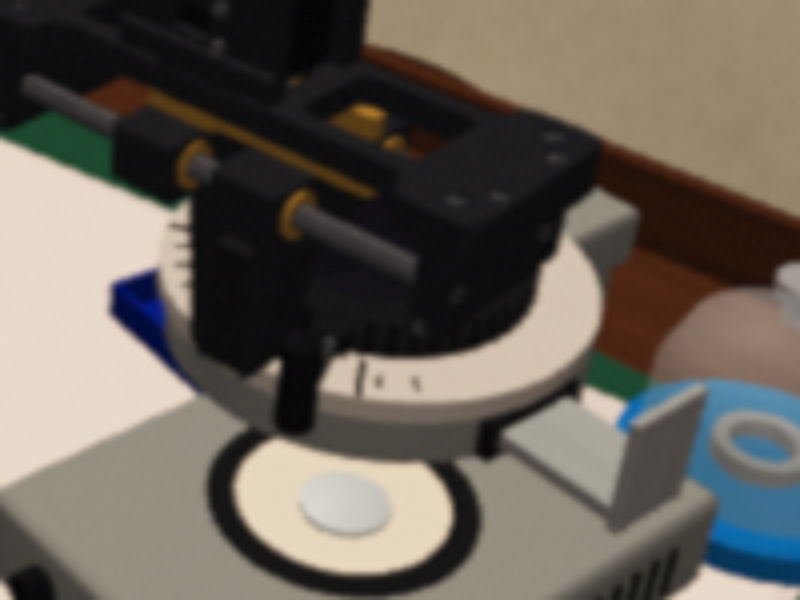

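The knob, at crop (294,405), has moved to just beside the right line of the double mark at (360,378), and the fingers are behind it. I'll now work out its angle.

Run:
```python
from h import *
from scipy.optimize import brentq
c=viewer.get_calibration("side"); A=np.array([585.3,-136.2]); D=np.load("side1.npz")["D"]; im=np.load("side1.npz")["im"]
def p(x,y,z): return onz(c,270+(x+.5)/4-.5,160+(y+.5)/4-.5,z)[:2]
for x,y in [(295,395),(294,410),(292,420)]:
    z=brentq(lambda z:np.hypot(*(p(x,y,z)-A))-113,130,230); q=p(x,y,z)-A  # near face
    print("knob",z,p(x,y,z),np.degrees(np.arctan2(q[1],q[0]))%360-171.6)
q=p(360,378,170)-A; print("right line",np.hypot(*q),np.degrees(np.arctan2(q[1],q[0]))%360-171.6)
Y=cloud(c,D)[252:267,338:349]; g=im[252:267,338:349].max(2)
m=(g<60)&(Y[...,2]>174); print(m.sum(),np.median(Y[m],axis=0))
```

```text
knob 190.43733131277534 [ 479.28853612 -175.32249385] 28.656089008203793
knob 184.48956232295993 [ 479.38296558 -175.57742779] 28.793933912022084
knob 180.33891652099172 [ 479.29666388 -175.34451086] 28.667988949885256
right line 68.68015871125311 38.17694314502424
148 [ 479.03453833 -176.16963232  189.15967202]
```

{"api": "drive_tool", "payload": {
  "commands": [0.05,0.12,0,0,0.05,0.12,0,0,0.05,0.12,0,0,0.05,0.12,0,0,0,0,0,0,0,0,0,0]
}}

```text
time_s: 4.95
position: [488.8, -160.0, 188.7]
tcp_rot: [3.141, -0.0, -0.0]
contact_force: [0.2, -0.8, 0.1]
finger_gap: 0.5
gripper_force: 0.0
```

{"api": "drive_tool", "payload": {
  "commands": [0,-0.3,0,0,0,-0.6,0,0,0,0,-0.6,0,0,0,-1,0,0,0,-1,0,-0.8,-0.6,0,0,-0.8,-0.6,0,0,-0.8,-0.6,0,0,-0.8,-0.6,0,0,0,0,0,0]
}}

```text
time_s: 5.78
position: [405.1, -74.3, 253.4]
tcp_rot: [-3.142, 0.003, 0.003]
contact_force: [0.5, 1.3, -0.0]
finger_gap: 0.5
gripper_force: 0.0
```

Run:
```python
from h import *
a,D=viewer.snapshot("side"); np.savez("side2.npz",im=a,D=D)
b,E=viewer.snapshot("top"); np.savez("top2.npz",im=b,D=E)
cv2.imwrite("pics/d3.png",np.hstack([cv2.resize(a[190:290,280:380],(400,400)),cv2.resize(b[200:300,330:430],(400,400))])[:,:,::-1])
```

```text
(no output)
```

View pics/d3.png

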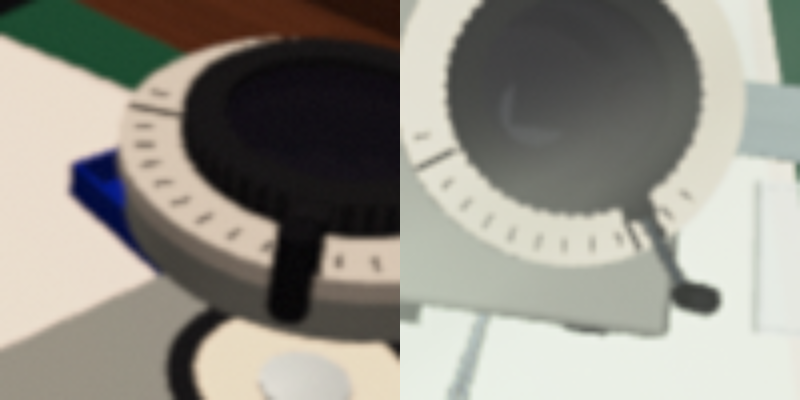

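The lever now stands inside or near the double mark. In the top view the rod runs from (645,205) to (682,285), with the knob's top at about (707,298) and the left long line at (634,233). I'll measure it with its height taken into account.

Run:
```python
from h import *
c=viewer.get_calibration("top"); A=np.array([585.3,-136.2]); f=np.load("top2.npz"); X=cloud(c,f["D"]); im=f["im"]
pt=lambda x,y,z: onz(c,330+(x-400+.5)/4-.5,200+(y+.5)/4-.5,z)[:2]
def ang(p): q=p-A; return np.round([np.hypot(*q),np.degrees(np.arctan2(q[1],q[0]))%360-171.6],1)
for n,a in dict(knobtop=(706,298,207),knobbase=(684,293,176),rod1=(656,228,180),rod2=(672,262,180),line1=(634,233,170),single=(435,160,170)).items(): print(n,pt(*a),ang(pt(*a)))
box=np.zeros(im.shape[:2],bool); box[262:285,390:415]=1
for lo in(182,198):
    m=box&(X[...,2]>lo)&(X[...,2]<215); p=X[m].mean(0); print(m.sum(),p,ang(p[:2]))
m=box&(X[...,2]>198)&(im.max(2)<90);vv,uu=np.nonzero(m);p=onz(c,(uu.min()+uu.max())/2,(vv.min()+vv.max())/2,207)[:2];print(p,ang(p))
c=viewer.get_calibration("side");f=np.load("side2.npz");Y=cloud(c,f["D"])
m=(f["im"].max(2)<60)&(Y[...,2]>174)&(Y[...,2]<208)&(np.hypot(Y[...,0]-A[0],Y[...,1]-A[1])>97)&(np.hypot(Y[...,0]-A[0],Y[...,1]-A[1])<120)
p=np.median(Y[m],axis=0);p[:2]+=6*np.array([.726,.687]);print("side",m.sum(),p,ang(p[:2]))
```

```text
knobtop [ 489.21104636 -184.01205445] [107.3  34.9]
knobbase [ 489.65976264 -182.84853141] [106.4  34.4]
rod1 [ 519.78460047 -170.67793342] [74.  36.2]
rod2 [ 504.10969322 -177.11096005] [90.9 35.1]
line1 [ 517.49668898 -162.92016869] [72.9 29.9]
single [553.89746968 -71.91432109] [ 71.5 -55.6]
80 [ 489.57909947 -182.11941237  200.97656803] [106.2  34. ]
57 [ 488.0636588 -183.6110485  205.9877047] [108.2  34.4]
[ 488.60315474 -182.01173906] [107.   33.8]
side 234 [ 488.26390018 -182.56916208  193.33705203] [107.5  33.9]
```

The angle reads 34–35° by both cameras, so step 1 is met. Now I go over and down outside the slide tab, with the tool aligned to the viewer.

{"api": "drive_tool", "payload": {
  "commands": [0.63,0.89,0,0,0.63,0.89,0,0,0.63,0.89,0,0,0.63,0.89,0,0,0.63,0.89,0,0,0.63,0.89,0,0,0.63,0.89,0,0,0.63,0.89,0,0,0.63,0.89,0,0,0.63,0.89,0,0,0,0,0,0.86,0,0,0,0.86,0,0,0,0]
}}

```text
time_s: 6.97
position: [566.7, -300.9, 252.9]
tcp_rot: [3.141, 0.0, -0.154]
contact_force: [-0.8, 0.3, 0.6]
finger_gap: 0.3
gripper_force: 0.0
```

{"api": "drive_tool", "payload": {
  "commands": [-0.2,0,0.72,0,0,0,0.72,0,0,0,0.72,0,0,0,0.72,0,0,0,0.72,0,0,0,0,0]
}}

```text
time_s: 7.47
position: [559.3, -298.1, 159.9]
tcp_rot: [-3.14, 0.006, -0.148]
contact_force: [-1.0, 0.7, -0.3]
finger_gap: 0.4
gripper_force: 0.0
```

{"api": "drive_tool", "payload": {
  "commands": [0,-0.2,0,0,0,-0.2,0,0,0,-0.2,0,0,0,-0.2,0,0,0,-0.2,0,0,0,-0.2,0,0,0,-0.2,0,0,0,-0.2,0,0,0,-0.2,0,0,0,-0.15,0,0,0,0,0,0]
}}

```text
time_s: 8.38
position: [568.7, -249.3, 163.6]
tcp_rot: [-3.141, 0.0, -0.149]
contact_force: [0.3, 0.2, 0.0]
finger_gap: 0.1
gripper_force: 0.0
```

{"api": "drive_tool", "payload": {
  "commands": [0,-0.04,0,0,0,-0.04,0,0,0,-0.04,0,0,0,0,0,0,0,0,0,0]
}}

```text
time_s: 8.8
position: [568.6, -247.8, 163.5]
tcp_rot: [-3.142, 0.001, -0.15]
contact_force: [0.1, -0.8, -1.2]
finger_gap: 0.5
gripper_force: 0.6
```

{"api": "drive_tool", "payload": {
  "commands": [0,-0.04,0,0,0,-0.04,0,0,0,0,0,0,0,0,0,0]
}}

```text
time_s: 9.13
position: [569.1, -245.5, 163.6]
tcp_rot: [-3.141, 0.0, -0.15]
contact_force: [-0.9, -1.6, -0.4]
finger_gap: 0.6
gripper_force: 0.5
```

{"api": "drive_tool", "payload": {
  "commands": [0,-0.04,0,0,0,0,0,0,0,0,0,0]
}}

```text
time_s: 9.38
position: [569.3, -244.6, 163.7]
tcp_rot: [-3.141, 0.0, -0.15]
contact_force: [-1.2, -1.6, -0.0]
finger_gap: 0.2
gripper_force: 0.5
```

{"api": "drive_tool", "payload": {
  "commands": [0,-0.04,0,0,0,0,0,0,0,0,0,0]
}}

```text
time_s: 9.63
position: [569.5, -243.6, 163.7]
tcp_rot: [-3.142, 0.0, -0.15]
contact_force: [-1.0, -1.0, -0.3]
finger_gap: 0.4
gripper_force: 0.5
```

```bash
cat > tab.py <<'E'
from h import *
A=np.array([585.3,-136.2]); n=np.array([.146,.989])
for nm in("side","top"):
    a,D=viewer.snapshot(nm); c=viewer.get_calibration(nm); Y=cloud(c,D)
    q=Y[...,:2]-A; y=q@n; x=q@np.array([.989,-.146])
    for lo,hi in((150,160),(170,186),(186,191)):
        m=(abs(x)<15)&(y<-85)&(y>-140)&(Y[...,2]>lo)&(Y[...,2]<hi)
        print(nm,lo,m.sum(),np.percentile(y[m],[2,10,50,90]).round(1) if m.any() else "")
s=sensors.state(); print(s["position"],s["contact_force"])
E
python3 tab.py
```

```text
side 150 43 [-94.  -93.8 -93.2 -92.6]
side 170 300 [-124.5 -123.9 -110.8  -93.9]
side 186 114 [-125.2 -124.6 -107.6  -92.1]
top 150 28 [-91.  -90.7 -90.1 -88.4]
top 170 17 [-91.3 -91.1 -90.5 -89.6]
top 186 0 
[ 569.52762844 -243.65764866  163.70474179] [-0.59588892 -1.11591748 -0.3550406 ]
```

The tab is close to home. I'll keep creeping until the force shows the stop.

{"api": "drive_tool", "payload": {
  "commands": [0,-0.04,0,0,0,0,0,0,0,0,0,0]
}}

```text
time_s: 9.98
position: [569.6, -243.3, 163.8]
tcp_rot: [3.141, -0.0, -0.15]
contact_force: [-0.3, -2.9, -1.0]
finger_gap: 1.0
gripper_force: 1.5
```

{"api": "drive_tool", "payload": {
  "commands": [0,-0.04,0,0,0,0,0,0,0,0,0,0]
}}

```text
time_s: 10.23
position: [569.5, -243.2, 163.8]
tcp_rot: [3.14, -0.0, -0.151]
contact_force: [-1.7, -4.8, -0.6]
finger_gap: 0.4
gripper_force: 2.6
```

It has hit the stop: the position holds while the force rises. One more small press, then I back off and check.

{"api": "drive_tool", "payload": {
  "commands": [0,-0.06,0,0,0,0,0,0,0,0,0,0]
}}

```text
time_s: 10.48
position: [569.5, -243.1, 163.8]
tcp_rot: [3.138, -0.001, -0.152]
contact_force: [-1.4, -8.7, -2.8]
finger_gap: 0.5
gripper_force: 3.9
```

{"api": "drive_tool", "payload": {
  "commands": [0,0.3,0,0,0,0.8,0,0,0,0.8,0,0,0,0,-0.8,0,0,0,-0.8,0,0,0,-0.8,0,0,0.8,-0.8,0,0,0.8,0,0,0,0.8,0,0,0,0,0,0,0,0,0,0]
}}

```text
time_s: 11.4
position: [553.8, -346.9, 243.6]
tcp_rot: [-3.141, -0.0, -0.152]
contact_force: [-0.1, -0.9, -0.3]
finger_gap: 0.6
gripper_force: 0.0
```

```bash
python3 tab.py
python3 - <<'E'
from h import *
a,D=viewer.snapshot("side"); b,E=viewer.snapshot("top")
cv2.imwrite("pics/d4.png",np.hstack([cv2.resize(a[190:310,280:460],(450,300)),cv2.resize(b[170:300,300:452],(350,300))])[:,:,::-1])
c=viewer.get_calibration("top"); X=cloud(c,E); A=np.array([585.3,-136.2])
box=np.zeros(E.shape,bool); box[262:285,390:415]=1
m=box&(X[...,2]>198)&(X[...,2]<215); p=X[m].mean(0); q=p[:2]-A; print(p,np.degrees(np.arctan2(q[1],q[0]))%360-171.6)
E
```

```text
side 150 74 [-94.1 -93.7 -93.2 -92.7]
side 170 115 [-94.2 -93.7 -93.1 -92.5]
side 186 65 [-93.9 -93.3 -92.  -89.6]
top 150 36 [-90.9 -90.7 -89.8 -88.3]
top 170 45 [-91.4 -90.7 -90.4 -89.7]
top 186 43 [-94.6 -94.2 -92.3 -90.2]
[ 554.56893328 -344.75797471  243.43283087] [0.4896388  0.37564892 0.22901957]
[ 488.17919119 -183.65271583  205.72543056] 34.43989113528107
```

View pics/d4.png

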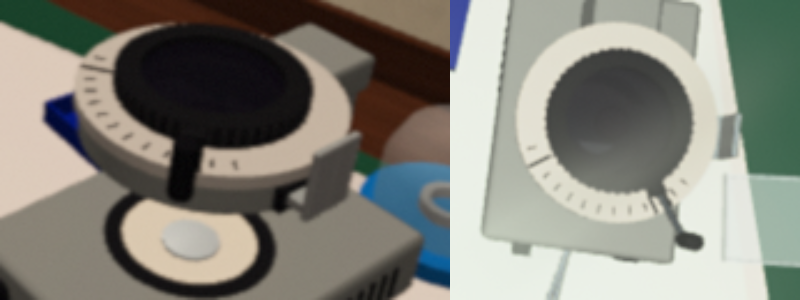

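The tab now sits close to the head at (330,175), fully home, and the lever still stands in the double mark at about 34.4°. The fingers are clear of everything.

```bash
python3 -c "
from rig import sign_off; print(sign_off())"
```

```text
the job is handed in; nothing more can be done
None
```

I handed the job in with the lever in the double mark (about 34.4° measured, target 35°) and the tint-plate slide pushed home against its stop; no verdict was returned.

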